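# Raise the bedside phone stand to its mark and lock its cam lever

## Robot

A 6-joint arm with a two-finger parallel gripper is mounted at the origin on the work surface. World frame = base frame: x ahead of the robot, y to its left, z up, the work surface at z = 0. Lengths are in mm, angles in rad, forces in N, time in s.
With the tool pointing down it reaches from about 325 to 1000 mm from the base axis. Payload 5.1 kg.
Tool frame: the origin (TCP) lies at the centre of the arm's flange, where the gripper is bolted on; the fingertips stand 173 mm ahead of it and the grasp point (between the pads) lies 155 mm ahead of it; z points along the fingers, y is the direction in which the jaws open and shut (so a half turn about z gives the same grasp; the last joint's range is limited). The gripper opens to 85 mm and grips with 20 to 120 N. Pads are 22 mm wide; open, the fingers measure 114 mm over their backs; the gripper's body (76 mm by 85 mm) begins 54 mm behind the grasp point. The pads swing forward as they close: fully open they stand 13 mm farther back than shut.
Start: joints at [-1.397, 0.124, 1.65, -0, 1.367, -0.083], TCP at [165.059, -628.683, 404.722] pointing down, gripper open.
Joint ranges: [-2.61, 2.61], [-1.02, 2.33], [0.03, 2.71], [-1.35, 4.49], [0.32, 2.68], [-2.91, 2.91]. Speed limits (rad/s): [2.57, 2.57, 3.14, 3.14, 3.14, 3.14].

## Interface

Orientations are given as a unit quaternion [x, y, z, w].
In Python, from cell import * gives the robot as it stands.
- The arm moves only by the tool send_rows, never from a script. Its argument "commands" is a list of rows, each a list of 3 entries, a list of its own where there are three numbers: the finger opening in mm, from 0 to 85.4, then the shift along the world's x, y, z in mm, then the turn about the world's z in units of 6 degrees (1.0 is 6 degrees). In form: [[fingers, [tx, ty, tz], turn], ...]. A call has 1 to 12 rows; each row shifts and turns the commanded pose from where the row before left it; what a row does not reach is not made up. A row lasts 1/12 s, in which the tool goes at most 41.7 mm and 7.16 degrees, less where a joint would pass 70% of its speed; a pose out of reach is approached as far as the arm can. A call with a gripper value outside its range is refused whole. The fingers move at their own pace and stop on an object; "grip_force" is the grip in N (left out, the last holds). Time passes only in rows, so rows that do not move let the fingers close. It gives the time, the measured TCP pose, the force and the opening at its end, in the units of the state.
- get_state(): the state, without advancing time (a new reading comes with each control period).
- get_image(name): name is "scene" or "top" or "wrist"; returns a dict with "frame" (384x512x3 uint8, blue, green, red), "intrinsics" (3x3 intrinsics, pixels), "origin" and "attitude" of the camera in the world. Camera axes: x right, y up, looking along -z (the intrinsics and any distortion apply to the point x, -y, -z); pixel columns grow to the right and rows downward; lengths in mm; the calibration is good to about 2 mm. The wrist camera is an equidistant fisheye: a pixel r from the principal point sees the ray r / f radians off the axis. A picture is of the moment at which its call begins. There is no depth.
- hand_in(): hands the job in, once; it reports no verdict.
The state is a dict: "t": time; "q": joint angles; "joint_velocities": joint speeds; "effort": joint torques, N m; "position": TCP position; "orientation": TCP orientation; "wrist_force": force on the tool from outside, world axes, zero at the start; "torque": the same for the moment, N m; "opening": opening from 0.0 (shut) to 1.0 (fully open).
Only numpy, scipy, OpenCV 4.12 (cv2) and the standard library are available. Lean on these libraries where they do the work, as an engineer would, in place of code of your own. Each camera call takes 0.05 s, during which the arm holds its last target. There are 200 camera calls.

## Task

The phone stand on the nightstand has slid down to its stop because its cam lever is open. Lift the phone up out of the slot of the stand and stand it, on the same long edge, in the slot of the wooden dock. Then take the stand's sliding leg by its collar and open cam lever, pinching so lightly that the lever stays open, raise it until the lower rim of the collar is level with the upper ring mark on the post, squeeze the lever fully closed while you hold it there, and finish still holding it in that squeeze: do not let go.

Things in the scene. Friction and masses are not known exactly. Their poses are not given: they have to be found in the camera images.
- stand: Foot and post of the phone stand, loose on the nightstand, 1.5 kg; slides if pushed sideways with about 9 N. Origin: centre of the foot's underside, z up. Round aluminium foot 130 mm across, 14 high; lower tube 24 mm across up to z = 58; inside the leg a steel post 15 mm across, top at z = 103. x is square to the head's slot, y runs along it; the lever is on the +x side.
- upper_mark (a point): The upper of two dark ring marks engraved on the post, on its axis at z = 84 mm in the stand's frame, 24 mm above where the collar's lower rim is at the start. The lower ring is at z = 72 mm. Both are hidden in the collar at first and come out under its rim as the leg is raised.
- collar: Collar of the sliding leg; with head and lever 0.18 kg. Slides up and down on the post, does not turn on it; while the lever is open it sinks to its stop if let go. Origin: centre of the lower rim, axes as the stand's. Black block 28 (x) x 36 (y) x 26 mm high; above it a tube 21 mm across and the slotted head. Only the lever stands further out in x than the collar's faces (x = -14, +14 mm).
- rim (a point): Centre of the collar's lower rim (the collar's origin); it must come level with upper_mark.
- slot (a point): Middle of the floor of the head's slot, 44 mm above the collar's rim. Aluminium head 23 (x) x 64 (y) mm, from 38 to 58 mm above the rim; its slot runs along y, open at both ends, 13 mm wide, 14 mm deep.
- leg (a joint): Height of the sliding leg over its lower stop, m: 0 at the start, 0.024 at the upper mark, 0.034 at the upper stop.
- cam_lever (a joint): Cam lever angle, rad: 0 = fully closed, flat along the collar's +x face; 0.48 to 0.62 at the start, 0.75 at its stop. It stays where it is left. Moving it takes about 9 N at the tip, and about 12 to 16 N over the last 0.35 rad, where the cam bites on the post and clamps the leg. Opening swings the tip out to +x.
- lever_pin (a point): The upright pin on which the black cam lever turns, at x = 17, y = -10, z = 13 mm in the collar's frame. The lever is 38 mm long from the pin, 7 mm thick, 22 mm high (2 to 24 mm above the rim), and points to +y when closed, its outer face then at x = 20.5 mm.
- lever_tip (a point): Outer edge of the lever's free end, at half its height. A pinch from above on this and on the collar's -x face closes the lever: about 55 mm apart at the start, 34.5 mm when closed. Only the lever side gives way, so the middle of the pinch moves some 10 mm towards the stand's -x.
- phone: Slim aluminium phone with black screen, 9 (x) x 147 (y) x 72 mm (z, height), 0.18 kg, standing on its long edge in the head's slot. Origin: centre of its underside edge, z up, y along its length.
- dock: Dark wooden dock block, 74 (x) x 90 (y) x 34 mm high, fixed. Origin: centre of its underside. Its slot runs along y through the middle, open at both ends, 14 mm wide, 20 mm deep: floor 14 mm above the nightstand.
- pill_organizer: Blue seven-lid pill organizer, 36 x 170 x 28 mm; leave alone. Origin: centre of the underside.
- cup: Stainless steel cup, 74 mm across, 88 mm high; leave alone. Origin: centre of the underside.
- glasses_case: Black eyeglass case, 62 x 160 x 40 mm; leave alone. Origin: centre of the underside.
- flashlight: Small aluminium flashlight lying down, 118 mm long, 30 mm across; leave alone. Origin: centre of the underside.
There are look-alikes about, which are no part of the job. What is meant by the phone is not red, and is the larger of those in its own colour. There is more than one size of the stand; the job needs the smallest.

How it is judged:
By the outcome, as a careful person would: the job done as asked, in the order asked, and still so for the second after the job is handed in, while the arm keeps its last pose, push and grip.
It also fails if it takes over 56 s, if anything falls off the work surface, if the arm or the gripper's body presses on something with over 40 N, if the wrist force passes 120 N, or if a joint passes its speed limit or range.

## Working session

There is one attempt and no reset: what is moved stays moved. The work goes in short steps, Python scripts to look and compute and a tool call to move; the robot and the scene stay as the last step left them, time stands still between calls to the robot, and variables do not carry over. Pictures are saved under pics/ and viewed, about 8 in all and at most 12, crops included, and the job is handed in when it is done.

Besides the shell and the picture viewer there is one more tool, called after "Call:" as name([rows], argument=value, ...), one row to a line, values as JSON. send_rows: Moves the arm, as the interface text tells. Its arguments: {"type":"object","properties":{"commands":{"type":"array"},"grip_force":{"type":"number"}},"required":["commands"]}

```bash
mkdir -p pics; cat > h.py <<'E'
from cell import *
import numpy as np, cv2
from scipy.spatial.transform import Rotation as R
def cam(n):
    d=get_image(n); d['frame']=np.asarray(d['frame'],np.uint8); return d
def att(d):
    a=np.array(d['attitude'],float)
    return a if a.shape==(3,3) else R.from_quat(a).as_matrix()
E
python3 - <<'E'
from h import *
s=get_state();print({k:np.round(v,3) for k,v in s.items()})
a=cam('scene');b=cam('top')
for d in(a,b): print(d['intrinsics'],d['origin'],d['attitude'],d.keys())
import pickle;pickle.dump((a,b),open('c0.pkl','wb'))
cv2.imwrite('pics/s0.png',cv2.resize(a['frame'],(800,600),interpolation=cv2.INTER_CUBIC));cv2.imwrite('pics/t0.png',cv2.resize(b['frame'],(800,600),interpolation=cv2.INTER_CUBIC))
E
```

```text
{'t': np.float64(0.0), 'q': array([-1.397,  0.125,  1.652, -0.   ,  1.368, -0.083]), 'joint_velocities': array([ 0.002,  0.002,  0.001,  0.002, -0.   , -0.001]), 'effort': array([-0.0000e+00, -4.2361e+01, -3.6545e+01, -0.0000e+00,  7.0000e-03,
        0.0000e+00]), 'position': array([ 165.018, -628.451,  403.44 ]), 'orientation': array([ 0.992,  0.128, -0.   , -0.001]), 'wrist_force': array([-0.42 ,  0.35 , -1.118]), 'torque': array([-0.042, -0.029, -0.014]), 'opening': np.float64(1.0)}
[[487.63232614   0.         260.38962451]
 [  0.         487.63232614 186.8650735 ]
 [  0.           0.           1.        ]] [1101.2637346   800.32922669  962.86157136] [0.13040233 0.39935975 0.85943392 0.29134234] dict_keys(['frame', 'intrinsics', 'origin', 'attitude'])
[[364.13095957   0.         252.64013509]
 [  0.         364.13095957 187.27043881]
 [  0.           0.           1.        ]] [326.19165524  -5.86376784 932.67696835] [-0.06225755  0.06313512  0.70952373 -0.69908085] dict_keys(['frame', 'intrinsics', 'origin', 'attitude'])
```

View pics/s0.png

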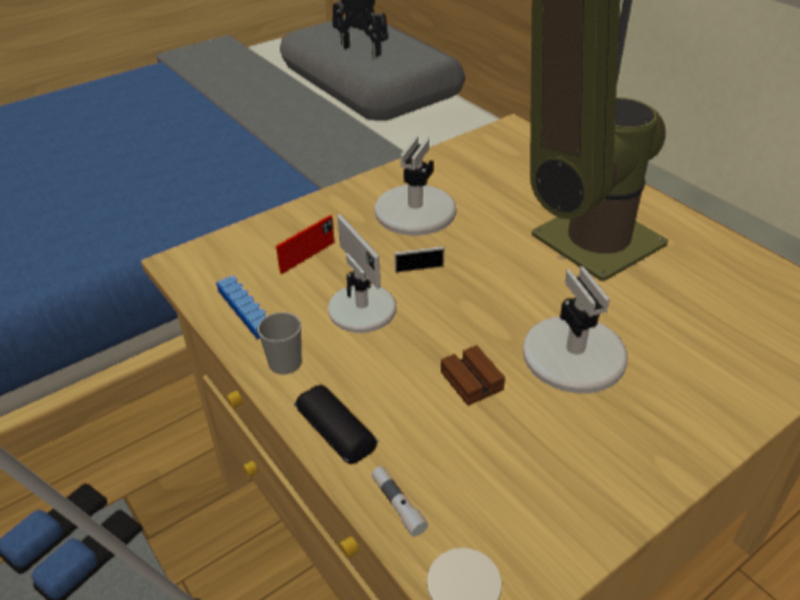

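View pics/t0.png

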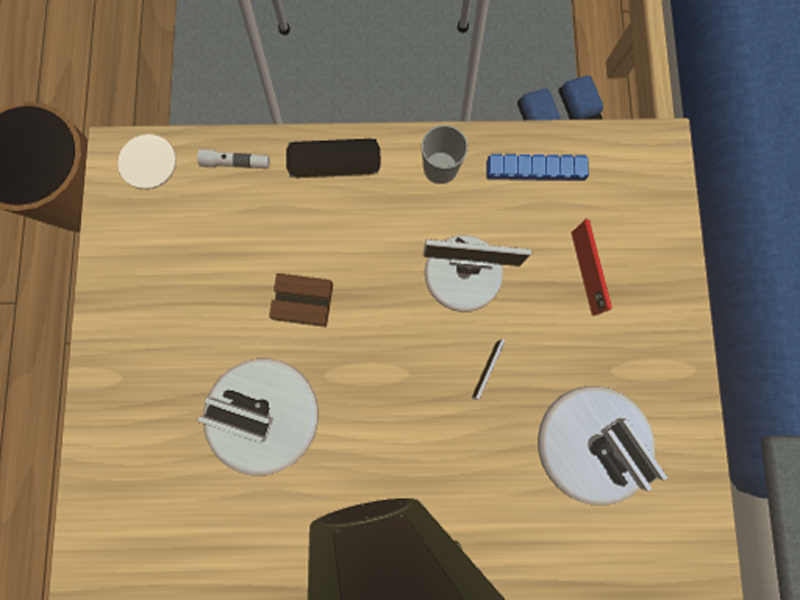

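The small stand holding the phone is at top-image (464,273), and the phone's top edge runs from (425,240) to (531,252). The dock is at (302,299). The lever shows at (460,240), on the far (+x world) side.

```bash
cat >> h.py <<'E'
def ray(d,p,s=800/512):
    K=np.array(d['intrinsics']);u,v=np.array(p)/s
    r=np.array([(u-K[0,2])/K[0,0],-(v-K[1,2])/K[1,1],-1.]);return att(d)@r
def plane(d,p,z,s=800/512):
    r=ray(d,p,s);o=np.array(d['origin']);return o+r*(z-o[2])/r[2]
def proj(d,P,s=800/512):
    K=np.array(d['intrinsics']);c=att(d).T@(np.array(P,float)-d['origin'])
    return np.array([K[0,2]+K[0,0]*c[0]/-c[2],K[1,2]+K[1,1]*c[1]/c[2]])*s
def wproj(d,P,s=1):
    K=np.array(d['intrinsics']);c=att(d).T@(np.array(P,float)-d['origin'])
    x,y,z=c[0],-c[1],-c[2];rr=np.hypot(x,y);th=np.arctan2(rr,z)
    return np.array([K[0,2]+K[0,0]*th*x/rr,K[1,2]+K[1,1]*th*y/rr])*s
def wray(d,p,s=1):
    K=np.array(d['intrinsics']);x,y=(np.array(p)/s-K[:2,2])/K[0,0];th=np.hypot(x,y)
    k=np.sin(th)/max(th,1e-9);return att(d)@np.array([x*k,-y*k,-np.cos(th)])
def wplane(d,p,z,s=1):
    r=wray(d,p,s);o=np.array(d['origin']);return o+r*(z-o[2])/r[2]
E
python3 - <<'E'
from h import *
import pickle
a,b=pickle.load(open('c0.pkl','rb'))
f=lambda *l:print(*[np.round(x,1) for x in l])
f(plane(b,(464,274),14), 'phone top',plane(b,(425,240),176),plane(b,(531,252),176))
f('dock corners',*[plane(b,p,34) for p in((276,274),(333,281),(327,326),(270,319))])
f('foot scene',plane(a,(362,304),14))
# dock scene slot ; cup, case tops
f('cup',plane(b,(444,142),88),'case',plane(b,(333,157),40), 'pill',plane(b,(538,165),28),'red',plane(b,(582,228),72),plane(b,(601,308),72),'white',plane(b,(489,370),50))
E
```

```text
Traceback (most recent call last):
numpy._core._exceptions._UFuncNoLoopError: ufunc 'multiply' did not contain a loop with signature matching types (dtype('<U9'), dtype('float64')) -> None
```

```bash
python3 - <<'E'
from h import *
import pickle
a,b=pickle.load(open('c0.pkl','rb'))
f=lambda *l:print(*[x if isinstance(x,str) else np.round(x,1) for x in l])
f(plane(b,(464,274),14), 'phone top',plane(b,(425,240),176),plane(b,(531,252),176))
f('dock corners',*[plane(b,p,34) for p in((276,274),(333,281),(327,326),(270,319))])
f('foot scene',plane(a,(362,304),14))
f('cup',plane(b,(444,142),88),'case',plane(b,(333,157),40), 'pill',plane(b,(538,165),28),'red',plane(b,(582,228),72),plane(b,(601,308),72),'white',plane(b,(489,370),50))
E
```

```text
[ 520.5 -123.    14. ] phone top [534.8 -50.5 176. ] [ 515.7 -195.1  176. ]
dock corners [520.8 183.   34. ] [507.9  91.   34. ] [435.2 100.2  34. ] [447.7 191.   34. ]
foot scene [ 519.6 -119.    14. ]
cup [718.9 -89.6  88. ] case [717.3  91.2  40. ] pill [ 703.2 -252.5   28. ] red [ 579.2 -303.3   72. ] [ 452.  -323.1   72. ] white [ 361.5 -151.4   50. ]
```

Call:
send_rows([
  [85, [17.8, 25.3, 3], 0.565],
  [85, [17.8, 25.3, 3], 0.565],
  [85, [17.8, 25.3, 3], 0.565],
  [85, [17.8, 25.3, 3], 0.565],
  [85, [17.8, 25.3, 3], 0.565],
  [85, [17.8, 25.3, 3], 0.565],
  [85, [17.8, 25.3, 3], 0.565],
  [85, [17.8, 25.3, 3], 0.565],
  [85, [17.8, 25.3, 3], 0.565],
  [85, [17.8, 25.3, 3], 0.565],
], grip_force=40)

```text
t: 0.93
position: [343.5, -374.2, 434.3]
orientation: [0.911, 0.413, -0.0, -0.0]
wrist_force: [0.0, -0.0, 0.1]
opening: 1.0
```

Call:
send_rows([
  [85, [17.8, 25.3, 3], 0.565],
  [85, [17.8, 25.3, 3], 0.565],
  [85, [17.8, 25.3, 3], 0.565],
  [85, [17.8, 25.3, 3], 0.565],
  [85, [17.8, 25.3, 3], 0.565],
  [85, [17.8, 25.3, 3], 0.565],
  [85, [17.8, 25.3, 3], 0.565],
  [85, [17.8, 25.3, 3], 0.565],
  [85, [17.8, 25.3, 3], 0.565],
  [85, [17.8, 25.3, 3], 0.565],
  [85, [0, 0, 0], 0],
  [85, [0, 0, 0], 0],
])

```text
t: 1.93
position: [521.6, -121.4, 464.3]
orientation: [0.751, 0.66, -0.0, -0.0]
wrist_force: [-0.1, 0.8, 0.3]
opening: 0.998
```

```bash
python3 - <<'E'
from h import *
s=get_state();print(s['t'],np.round(s['position'],1),R.from_quat(s['orientation']).as_matrix().round(3),s['wrist_force'])
a=cam('wrist');print(a['intrinsics'],a['origin'],att(a).round(3))
import pickle;pickle.dump(a,open('w1.pkl','wb'))
cv2.imwrite('pics/w1.png',cv2.resize(a['frame'],(800,600),interpolation=cv2.INTER_CUBIC))
E
```

```text
1.9333 [ 521.6 -121.4  464.3] [[ 0.128  0.992 -0.001]
 [ 0.992 -0.128  0.   ]
 [-0.    -0.001 -1.   ]] [-0.12467941  0.81629887  0.34374775]
[[297.31863964   0.         258.3022328 ]
 [  0.         297.31863964 194.36195702]
 [  0.           0.           1.        ]] [531.0750125  -46.6680442  434.14960551] [[ 0.992  0.121  0.038]
 [-0.127  0.948  0.293]
 [-0.001 -0.296  0.955]]
```

View pics/w1.png

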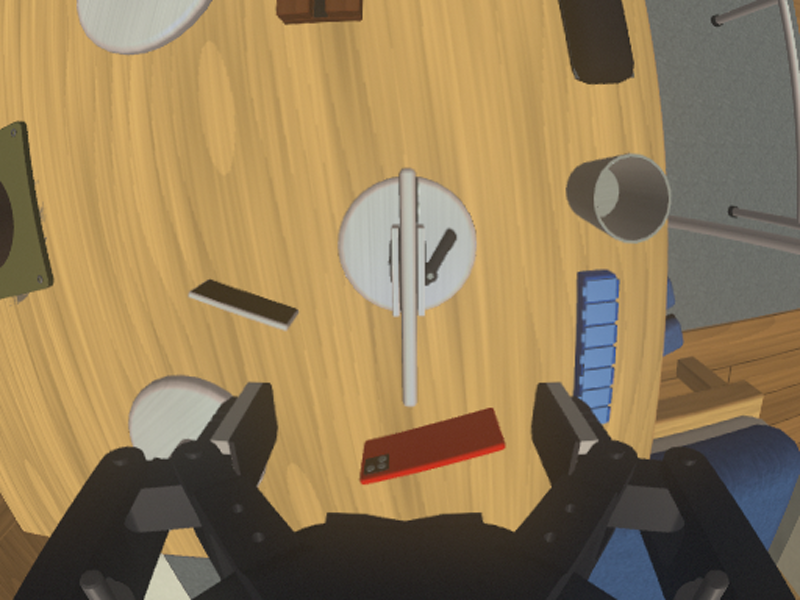

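The wrist view shows the phone's top edge running from (407,170) to (410,405). The foot is centred near (407,243). The open lever runs from its pin at (431,277) to its tip at (449,232), on the stand's +x side.

```bash
python3 - <<'E'
from h import *
import pickle
a=pickle.load(open('w1.pkl','rb'));s=800/512
f=lambda n,p,z:print(n,np.round(wplane(a,p,z,s),1))
f('ph1',(407,169),176);f('ph2',(410,405),176);f('foot',(407.5,243),14)
for p in((394,226),(424,226),(394,315),(425,314)):f('head',p,118)
f('pin',(431,277),84);f('tipL',(443,233),84);f('tipR',(456,234),84)
f('dock slot',(320,8),34)
E
```

```text
ph1 [532.4 -49.5 176. ]
ph2 [ 516.2 -193.1  176. ]
foot [ 525.1 -118.3   14. ]
head [518.9 -87.7 118. ]
head [539.3 -90.3 118. ]
head [ 510.5 -151.2  118. ]
head [ 532.6 -153.3  118. ]
pin [ 540.9 -135.2   84. ]
tipL [ 553.9 -102.    84. ]
tipR [ 563.7 -104.    84. ]
dock slot [477.4 104.2  34. ]
```

Call:
send_rows([
  [50, [3.5, 1.5, -20], 0],
  [50, [0, 0, -20], 0],
  [50, [0, 0, -25], 0],
  [50, [0, 0, -25], 0],
  [50, [0, 0, -25], 0],
  [50, [0, 0, -20], 0],
  [50, [0, 0, -15], 0],
  [50, [0, 0, -10], 0],
  [30, [0, 0, 0], 0],
  [0, [0, 0, 0], 0],
  [0, [0, 0, 0], 0],
  [0, [0, 0, 0], 0],
], grip_force=40)

```text
t: 2.98
position: [525.0, -121.6, 306.3]
orientation: [0.752, 0.659, 0.001, 0.001]
wrist_force: [0.6, -0.2, -0.9]
opening: 0.099
```

Call:
send_rows([
  [0, [0, 0, 0], 0],
  [0, [0, 0, 0], 0],
  [0, [0, 0, 0], 0],
  [0, [0, 0, 0], 0],
])

```text
t: 3.32
position: [525.1, -121.4, 306.3]
orientation: [0.752, 0.659, 0.0, 0.001]
wrist_force: [-0.3, -1.7, 6.2]
opening: 0.103
```

Call:
send_rows([
  [0, [0, 0, 5], 0],
  [0, [0, 0, 10], 0],
  [0, [0, 0, 15], 0],
  [0, [0, 0, 15], 0],
  [0, [0, 0, 15], 0],
  [0, [-2, 8, 5], 0],
  [0, [-4, 18, 0], 0],
  [0, [-5, 25, 0], 0],
  [0, [-7, 30, 0], 0],
  [0, [-7, 30, 0], 0],
  [0, [-7, 30, 0], 0],
  [0, [-7, 30, 0], 0],
])

```text
t: 4.32
position: [484.4, 51.6, 369.1]
orientation: [0.752, 0.659, -0.0, -0.001]
wrist_force: [0.6, -0.9, -0.8]
opening: 0.098
```

Call:
send_rows([
  [0, [-5, 18, 0], 0],
  [0, [-2, 8, 0], 0],
  [0, [0, 5, 0], 0],
  [0, [0, 0, 0], 0],
  [0, [0, 0, 0], 0],
])

```text
t: 4.73
position: [478.7, 80.5, 369.6]
orientation: [0.752, 0.659, -0.0, 0.0]
wrist_force: [0.1, 0.0, -1.1]
opening: 0.105
```

```bash
python3 - <<'E'
from h import *
s=get_state();print(s['t'],np.round(s['position'],1),R.from_quat(s['orientation']).as_matrix().round(3),s['wrist_force'],s['opening'])
a=cam('wrist');t=cam('top')
import pickle;pickle.dump((a,t),open('w2.pkl','wb'))
A=a['frame'];B=t['frame'][100:292,100:356]
cv2.imwrite('pics/w2.png',cv2.resize(A,(800,600),interpolation=cv2.INTER_CUBIC))
E
```

```text
4.7333 [478.7  80.5 369.6] [[ 0.13   0.991 -0.   ]
 [ 0.991 -0.13  -0.   ]
 [-0.    -0.    -1.   ]] [ 0.11664683  0.00356436 -1.09473945] 0.10489091914411863
```

View pics/w2.png

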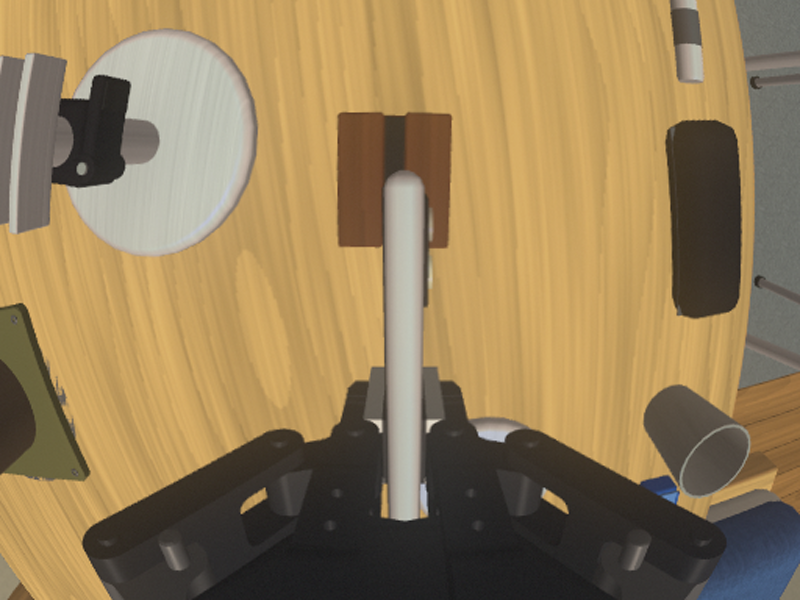

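The dock's top corners are at (338,113), (451,115), (448,247) and (338,245). The slot mouth spans (384–407,116). The phone's far end is at (404,175) and it looks parallel to the slot.

```bash
python3 - <<'E'
from h import *
import pickle
a,t=pickle.load(open('w2.pkl','rb'));s=800/512
f=lambda n,p,z:print(n,np.round(wplane(a,p,z,s),1))
f('corners',(338,113),34);f('',(451,115),34);f('',(448,247),34);f('',(338,245),34)
f('slot',(384,117),34);f('',(407,117),34);f('slot near L',(382,244),34)
zt=104+65+72
for p in((388,185),(421,185),(387,510),(421,510)):f('phone',p,zt)
f('far end',(404,172),zt)
E
```

```text
corners [450.7 195.   34. ]
 [522.9 183.8  34. ]
 [510.6  96.9  34. ]
 [437.8 107.9  34. ]
slot [479.9 187.8  34. ]
 [494.5 185.8  34. ]
slot near L [467.2 104.5  34. ]
phone [484.6 151.3 241. ]
phone [491.4 150.4 241. ]
phone [472.   65.9 241. ]
phone [481.4  64.6 241. ]
far end [488.3 153.5 241. ]
```

Call:
send_rows([
  [0, [0.5, 10, 0], -0.05],
  [0, [0.5, 22, -5], -0.05],
  [0, [0.5, 20, -10], -0.05],
  [0, [0, 11, -20], 0],
  [0, [0, 0, -25], 0],
  [0, [0, 0, -25], 0],
  [0, [0, 0, -20], 0],
  [0, [0, 0, -14], 0],
  [0, [0, 0, -6], 0],
  [0, [0, 0, 0], 0],
  [0, [0, 0, 0], 0],
])

```text
t: 5.75
position: [480.5, 143.4, 245.1]
orientation: [0.757, 0.653, 0.0, 0.0]
wrist_force: [-0.9, 0.2, -1.1]
opening: 0.101
```

```bash
python3 - <<'E'
from h import *
s=get_state();print(s['t'],np.round(s['position'],1),s['wrist_force'])
a=cam('scene')
c=proj(a,(480,143,50),1).astype(int);print(c)
cv2.imwrite('pics/s3.png',cv2.resize(a['frame'][c[1]-60:c[1]+45,c[0]-70:c[0]+70],(800,600),interpolation=cv2.INTER_CUBIC))
E
```

```text
5.75 [480.5 143.4 245.1] [-0.85081756  0.2361726  -1.14098419]
[300 230]
```

View pics/s3.png

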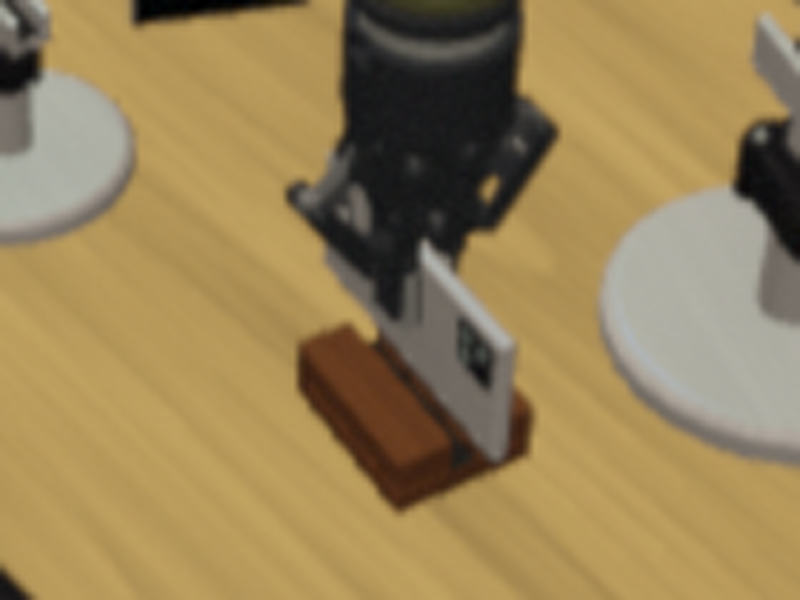

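The phone hangs about 10 mm above the dock, lined up over the slot. I'll lower it.

Call:
send_rows([
  [0, [0, 0, -6], 0],
  [0, [0, 0, -5], 0],
  [0, [0, 0, -4], 0],
  [0, [0, 0, -4], 0],
  [0, [0, 0, -3], 0],
  [0, [0, 0, 0], 0],
])

```text
t: 6.3
position: [479.7, 143.8, 221.8]
orientation: [0.757, 0.654, -0.001, -0.0]
wrist_force: [-1.2, 0.1, -1.6]
opening: 0.104
```

Call:
send_rows([
  [0, [0, 0, -3], 0],
  [0, [0, 0, -2], 0],
  [0, [0, 0, -1.5], 0],
  [0, [0, 0, 0], 0],
])

```text
t: 6.63
position: [480.2, 143.8, 216.4]
orientation: [0.757, 0.654, 0.0, 0.0]
wrist_force: [0.0, 0.3, -1.4]
opening: 0.101
```

Call:
send_rows([
  [0, [0, 0, -1], 0],
  [0, [0, 0, -1], 0],
  [0, [0, 0, 0], 0],
])

```text
t: 6.88
position: [480.6, 143.9, 216.3]
orientation: [0.757, 0.654, -0.0, -0.0]
wrist_force: [-6.4, -1.3, 12.0]
opening: 0.098
```

Call:
send_rows([
  [12, [0, 0, 0.5], 0],
  [20, [0, 0, 0.5], 0],
  [35, [0, 0, 0], 0],
  [45, [0, 0, 0], 0],
  [45, [0, 0, 0], 0],
  [45, [0, 0, 5], 0],
  [45, [0, 0, 10], 0],
  [45, [0, 0, 20], 0],
  [45, [0, 0, 30], 0],
  [60, [0, 0, 30], 0],
  [85, [0, 0, 30], 0],
  [85, [2, -10, 25], 0],
])

```text
t: 7.88
position: [481.9, 134.5, 368.8]
orientation: [0.756, 0.654, 0.002, 0.001]
wrist_force: [0.1, 0.4, 0.0]
opening: 0.927
```

Call:
send_rows([
  [85, [4, -20, 19], 0.05],
  [85, [6, -35, 0], 0.05],
  [85, [7, -35, 0], 0.05],
  [85, [7, -35, 0], 0.05],
  [85, [7, -35, 0], 0],
  [85, [6, -35, 0], 0],
  [85, [5, -30, 0], 0],
  [85, [4, -25, 0], 0],
  [85, [2, -15, 0], 0],
  [85, [0, 0, 0], 0],
  [85, [0, 0, 0], 0],
])

```text
t: 8.8
position: [530.0, -131.7, 385.0]
orientation: [0.751, 0.661, 0.0, 0.0]
wrist_force: [0.7, 0.7, 0.1]
opening: 0.995
```

```bash
python3 - <<'E'
from h import *
s=get_state();print(s['t'],np.round(s['position'],1),R.from_quat(s['orientation']).as_matrix().round(3),s['wrist_force'],s['opening'])
a=cam('wrist')
import pickle;pickle.dump(a,open('w3.pkl','wb'))
cv2.imwrite('pics/w3.png',cv2.resize(a['frame'],(800,600),interpolation=cv2.INTER_CUBIC))
E
```

```text
8.8 [ 530.  -131.7  385. ] [[ 0.127  0.992  0.001]
 [ 0.992 -0.127  0.   ]
 [ 0.     0.001 -1.   ]] [0.72841528 0.69947858 0.075674  ] 0.9946373833864488
```

View pics/w3.png

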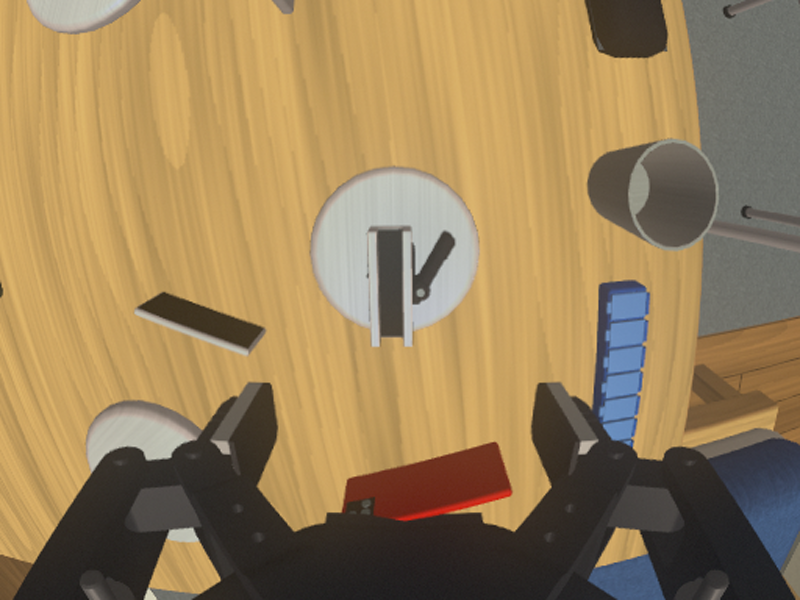

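The head's top corners are at (368,229), (411,229), (372,347) and (412,346). The pin is at (421,293) and the open lever's tip at (441–455,236). The foot hasn't moved.

```bash
python3 - <<'E'
from h import *
import pickle
a=pickle.load(open('w3.pkl','rb'));s=800/512
f=lambda p,z:wplane(a,p,z,s)
H=np.array([f(p,118) for p in((368,227),(411,227),(372,347),(412.5,347))]);print(H.round(1),'mean',H.mean(0).round(1))
y=(H[0]+H[1]-H[2]-H[3]);print('yaw',-np.degrees(np.arctan2(y[0],y[1])), np.hypot(*y[:2])/2)
print('foot',f((395,248),14),'pin',f((421,293),84),'tip',f((441,234),84),f((455,237),84))
th=np.radians(-7);X=np.array([np.cos(th),np.sin(th)]);Y=np.array([-X[1],X[0]])
for S in(H.mean(0)[:2],):
  for p in(f((421,293),84),f((455,237),84)): print('in stand',(p[:2]-S)@X,(p[:2]-S)@Y)
  print('pinch tgt',S+7*X-10*Y)
E
```

```text
[[ 517.4  -86.4  118. ]
 [ 539.3  -89.3  118. ]
 [ 509.9 -152.2  118. ]
 [ 532.1 -155.   118. ]] mean [ 524.7 -120.7  118. ]
yaw -6.386458714737429 66.1594063486685
foot [ 525.49354711 -117.634846     14.        ] pin [ 540.38843856 -134.60041761   84.        ] tip [ 556.31111351 -100.17802982   84.        ] [ 564.36683082 -102.93155365   84.        ]
in stand 17.27462262692027 -11.866488865919614
in stand 37.2148199291218 22.488551107108812
pinch tgt [ 530.41786919 -131.49567976]
```

Call:
send_rows([
  [85, [0.5, 0.5, -20], 0.08],
  [85, [0, 0, -25], 0],
  [85, [0, 0, -25], 0],
  [85, [0, 0, -25], 0],
  [85, [0, 0, -20], 0],
  [85, [0, 0, -20], 0],
  [85, [0, 0, -12], 0],
  [85, [0, 0, -8], 0],
  [65, [0, 0, 0], 0],
  [50, [0, 0, 0], 0],
  [50, [0, 0, 0], 0],
  [50, [0, 0, 0], 0],
], grip_force=20)

```text
t: 9.85
position: [531.2, -130.8, 230.9]
orientation: [0.747, 0.665, 0.001, 0.001]
wrist_force: [-0.8, -0.1, -0.0]
opening: 0.585
```

Call:
send_rows([
  [48, [0, 0, 0], 0],
  [46, [0, 0, 0], 0],
  [45, [0, 0, 0], 0],
  [44, [0, 0, 0], 0],
])

```text
t: 10.18
position: [530.6, -130.8, 229.6]
orientation: [0.747, 0.664, -0.0, 0.0]
wrist_force: [-0.5, -0.2, 1.0]
opening: 0.517
```

```bash
python3 - <<'E'
from h import *
s=get_state();print(s['t'],np.round(s['position'],1),s['wrist_force'],s['opening']*85.4)
a=cam('wrist')
import pickle;pickle.dump(a,open('w4.pkl','wb'))
cv2.imwrite('pics/w4.png',cv2.resize(a['frame'][100:334,100:412],(800,600),interpolation=cv2.INTER_CUBIC))
E
```

```text
10.1833 [ 530.6 -130.8  229.6] [-0.49062694 -0.2353295   1.01459628] 44.12265923156876
```

View pics/w4.png

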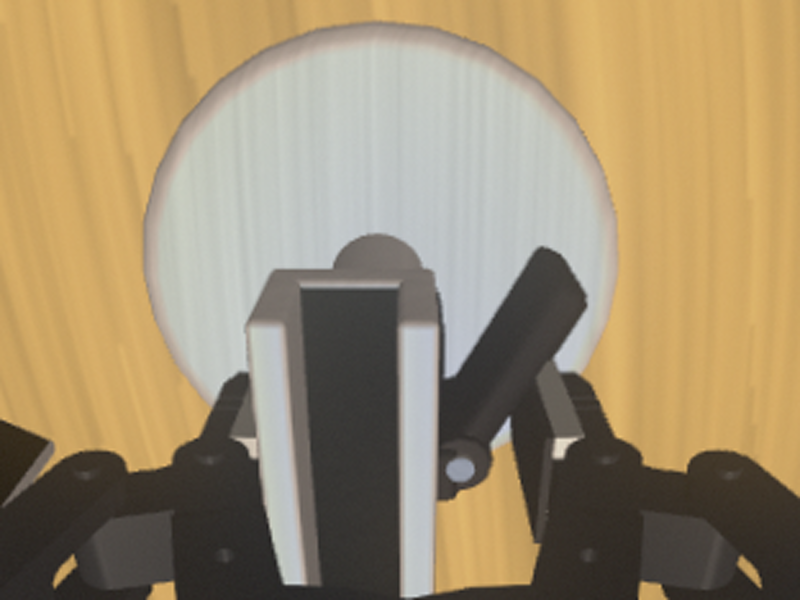

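The view shows the head between the fingers and the lever still open, with the right pad's front edge just about to touch it at crop (540,370). I'll shift 2.5 mm towards the pin so the light pinch can't close the lever.

Call:
send_rows([
  [44, [-0.3, -2.5, 0], 0],
  [43, [0, 0, 0], 0],
  [42, [0, 0, 0], 0],
  [41, [0, 0, 0], 0],
])

```text
t: 10.57
position: [529.7, -133.4, 229.3]
orientation: [0.747, 0.665, -0.001, -0.001]
wrist_force: [-6.8, -0.8, 5.6]
opening: 0.48
```

Call:
send_rows([
  [40, [0, 0, 0], 0],
  [40, [0, 0, 0], 0],
])

```text
t: 10.73
position: [529.4, -133.4, 229.3]
orientation: [0.747, 0.665, -0.002, -0.001]
wrist_force: [-8.3, -0.4, 7.4]
opening: 0.468
```

Call:
send_rows([
  [39, [0, 0, 0], 0],
  [39, [0, 0, 0], 0],
])

```text
t: 10.9
position: [529.3, -133.4, 229.3]
orientation: [0.747, 0.665, -0.002, -0.002]
wrist_force: [-10.1, -0.4, 7.8]
opening: 0.462
```

Call:
send_rows([
  [40, [-0.7, 0, 0], 0],
  [40, [-0.7, 0, 0], 0],
  [40, [0, 0, 0], 0],
])

```text
t: 11.15
position: [528.7, -133.3, 229.1]
orientation: [0.747, 0.665, -0.0, 0.0]
wrist_force: [-3.0, -1.0, 2.0]
opening: 0.468
```

Call:
send_rows([
  [39.5, [-0.5, 0, 0], 0],
  [39, [0, 0, 0], 0],
  [38, [0, 0, 0], 0],
])

```text
t: 11.4
position: [528.4, -133.3, 229.3]
orientation: [0.747, 0.664, -0.0, 0.0]
wrist_force: [-3.5, -1.1, 2.1]
opening: 0.457
```

Call:
send_rows([
  [37, [-0.3, 0, 0], 0],
  [36, [0, 0, 0], 0],
  [36, [0, 0, 0], 0],
])

```text
t: 11.65
position: [528.3, -133.3, 229.4]
orientation: [0.747, 0.665, 0.0, 0.0]
wrist_force: [-1.1, -1.3, 1.0]
opening: 0.459
```

```bash
python3 - <<'E'
from h import *
s=get_state();print(s['t'],np.round(s['position'],1),s['wrist_force'],s['opening']*85.4)
a=cam('wrist')
import pickle;pickle.dump(a,open('w5.pkl','wb'))
cv2.imwrite('pics/w5.png',cv2.resize(a['frame'][100:334,100:412],(800,600),interpolation=cv2.INTER_CUBIC))
E
```

```text
11.65 [ 528.3 -133.3  229.4] [-1.11443503 -1.30031453  0.97158174] 39.16560236816786
```

View pics/w5.png

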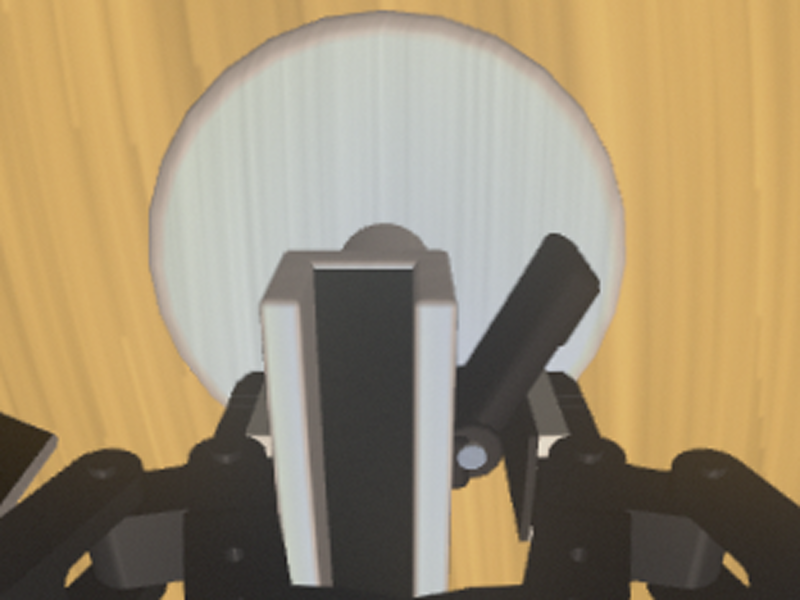

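The pinch is seated: opening 39.1 mm with near-zero net force, and the lever is still wide open. Lifting.

Call:
send_rows([
  [36, [0, 0, 1], 0],
  [36, [0, 0, 2], 0],
  [36, [0, 0, 2], 0],
  [36, [0, 0, 2], 0],
  [36, [0, 0, 2], 0],
  [36, [0, 0, 0], 0],
])

```text
t: 12.2
position: [528.2, -133.3, 238.8]
orientation: [0.747, 0.665, 0.0, 0.0]
wrist_force: [0.7, -3.3, -1.9]
opening: 0.456
```

Call:
send_rows([
  [36, [0, 0, 2], 0],
  [36, [0, 0, 3], 0],
  [36, [0, 0, 3], 0],
  [36, [0, 0, 3], 0],
  [36, [0, 0, 2], 0],
  [36, [0, 0, 2], 0],
  [36, [0, 0, 0], 0],
  [36, [0, 0, 0], 0],
])

```text
t: 12.87
position: [528.2, -133.3, 253.5]
orientation: [0.747, 0.665, 0.0, 0.0]
wrist_force: [3.1, -4.1, -2.1]
opening: 0.456
```

```bash
python3 - <<'E'
from h import *
import pickle
s=get_state();print(s['t'],np.round(s['position'],1),s['wrist_force'],s['opening']*85.4)
a=cam('wrist');pickle.dump(a,open('w6.pkl','wb'))
b=pickle.load(open('w5.pkl','rb'))
ga,gb=[cv2.cvtColor(x['frame'],cv2.COLOR_BGR2GRAY) for x in(a,b)]
# slot head end corner + pin patches: shift between frames
for n,(y0,y1,x0,x1) in {'head':(190,240,195,285),'lever':(185,275,285,340),'pad':(265,320,130,200)}.items():
    T=gb[y0:y1,x0:x1];W=ga[y0-15:y1+15,x0-15:x1+15];r=cv2.matchTemplate(W,T,cv2.TM_CCOEFF_NORMED)
    m=cv2.minMaxLoc(r);print(n,m[1],m[3][0]-15,m[3][1]-15)
S=a['frame'];c=cam('scene');pickle.dump(c,open('s6.pkl','wb'))
p=proj(c,(525,-120,90),1).astype(int)
L=cv2.resize(S[100:334,100:412],(400,300));Rr=cv2.resize(c['frame'][p[1]-28:p[1]+32,p[0]-40:p[0]+40],(400,300),interpolation=cv2.INTER_CUBIC)
cv2.imwrite('pics/w6.png',np.hstack([L,Rr]))
E
```

```text
12.8667 [ 528.2 -133.3  253.5] [ 3.11099182 -4.09799175 -2.08918267] 38.90035431584546
head 0.9862825870513916 0 0
lever 0.9905168414115906 0 0
pad 0.9969698786735535 0 0
```

View pics/w6.png

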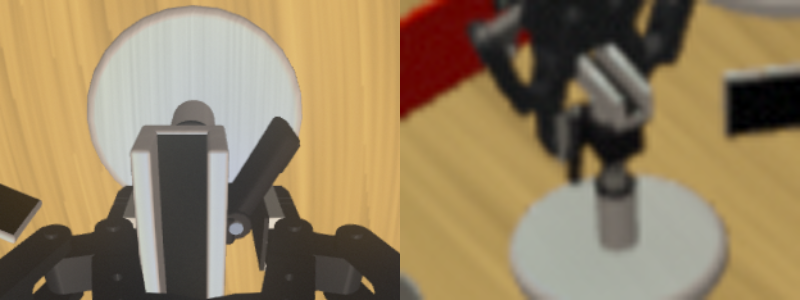

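No slip: head and lever are unchanged in the wrist view, the lever is still open, and the rise was 24 mm. Next I'll ramp the squeeze, following the midpoint and the pads' forward swing.

Call:
send_rows([
  [38.5, [-0.2, 0, 0], 0],
  [38, [-0.25, 0, 0.1], 0],
  [37.5, [-0.25, 0, 0.1], 0],
  [37, [-0.25, 0.1, 0.1], 0],
  [36.5, [-0.25, 0, 0.1], 0],
  [36, [-0.25, 0.1, 0.1], 0],
], grip_force=120)

```text
t: 13.47
position: [527.0, -133.0, 254.0]
orientation: [0.747, 0.665, 0.001, 0.001]
wrist_force: [6.3, -3.9, -2.5]
opening: 0.432
```

Call:
send_rows([
  [35.5, [0.4, 0, 0], 0],
  [35, [0, 0, 0], 0],
  [34.5, [0, 0, 0], 0],
  [34, [0, 0, 0], 0],
])

```text
t: 13.8
position: [526.9, -132.7, 253.6]
orientation: [0.747, 0.665, -0.0, -0.001]
wrist_force: [1.1, -1.0, -0.0]
opening: 0.413
```

Call:
send_rows([
  [33, [0, 0, 0], 0],
  [32, [0, 0, 0], 0],
  [31, [0, 0, 0], 0],
  [30, [0, 0, 0], 0],
])

```text
t: 14.13
position: [526.4, -132.2, 252.8]
orientation: [0.747, 0.664, -0.0, -0.002]
wrist_force: [-0.9, 4.2, -0.8]
opening: 0.383
```

```bash
python3 - <<'E'
from h import *
import pickle
s=get_state();print(s['t'],np.round(s['position'],1),s['wrist_force'],s['torque'],s['opening']*85.4)
a=cam('wrist');pickle.dump(a,open('w7.pkl','wb'));c=cam('scene');pickle.dump(c,open('s7.pkl','wb'))
p=proj(c,(525,-120,90),1).astype(int)
L=cv2.resize(a['frame'][100:334,100:412],(480,360),interpolation=cv2.INTER_CUBIC);Rr=cv2.resize(c['frame'][p[1]-30:p[1]+30,p[0]-26:p[0]+26],(312,360),interpolation=cv2.INTER_CUBIC)
cv2.imwrite('pics/w7.png',np.hstack([L,Rr]))
E
```

```text
14.1333 [ 526.4 -132.2  252.8] [-0.9287921   4.20480813 -0.75552553] [ 0.76020173 -0.44379033  0.09041657] 32.69268581165603
```

View pics/w7.png

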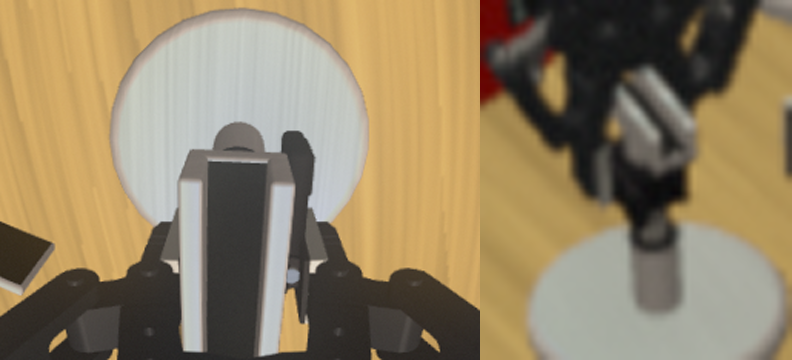

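The lever now lies parallel along the collar. I'll go to the full squeeze, then check the lever angle and the height.

Call:
send_rows([
  [25, [0, 0, 0], 0],
  [10, [0, 0, 0], 0],
  [0, [0, 0, 0], 0],
  [0, [0, 0, 0], 0],
  [0, [0, 0, 0], 0],
  [0, [0, 0, 0], 0],
  [0, [0, 0, 0], 0],
  [0, [0, 0, 0], 0],
])

```text
t: 14.9
position: [526.5, -132.3, 252.9]
orientation: [0.747, 0.664, -0.0, -0.002]
wrist_force: [-1.5, 4.0, -1.3]
opening: 0.374
```

```bash
python3 - <<'E'
from h import *
import pickle
for i in range(3):
    a=cam('wrist');s=get_state();print(s['t'],np.round(s['position'],1),s['wrist_force'].round(1),s['torque'].round(2),s['opening']*85.4,np.round(s['orientation'],4))
pickle.dump(a,open('w8.pkl','wb'));c=cam('scene');pickle.dump(c,open('s8.pkl','wb'))
b=pickle.load(open('w5.pkl','rb'))
ga,gb=[cv2.resize(cv2.cvtColor(x['frame'],cv2.COLOR_BGR2GRAY),None,fx=4,fy=4,interpolation=cv2.INTER_CUBIC) for x in(a,b)]
for n,box in {'headend':(190,225,195,285),'headcornerL':(195,240,195,225)}.items():
    y0,y1,x0,x1=[4*v for v in box]
    T=gb[y0:y1,x0:x1];W=ga[y0-60:y1+60,x0-60:x1+60];m=cv2.minMaxLoc(cv2.matchTemplate(W,T,cv2.TM_CCOEFF_NORMED))
    print(n,m[1],(m[3][0]-60)/4,(m[3][1]-60)/4)
cv2.imwrite('pics/w8.png',cv2.resize(a['frame'][170:290,180:340],(800,600),interpolation=cv2.INTER_CUBIC))
E
```

```text
14.95 [ 526.5 -132.3  252.9] [-1.7  5.5 -0.6] [ 0.84 -0.32  0.13] 31.77553189833647 [ 7.473e-01  6.645e-01 -2.000e-04 -1.700e-03]
15.0 [ 526.5 -132.3  252.9] [-2.1  5.3 -1.5] [ 0.82 -0.37  0.11] 31.936135572769608 [ 7.473e-01  6.645e-01 -2.000e-04 -1.700e-03]
15.05 [ 526.5 -132.3  252.9] [-0.6  5.3 -1. ] [ 0.73 -0.4   0.17] 32.162520055945286 [ 7.473e-01  6.645e-01 -2.000e-04 -1.700e-03]
headend 0.674759566783905 7.5 0.5
headcornerL 0.9597617983818054 13.5 -0.75
```

View pics/w8.png

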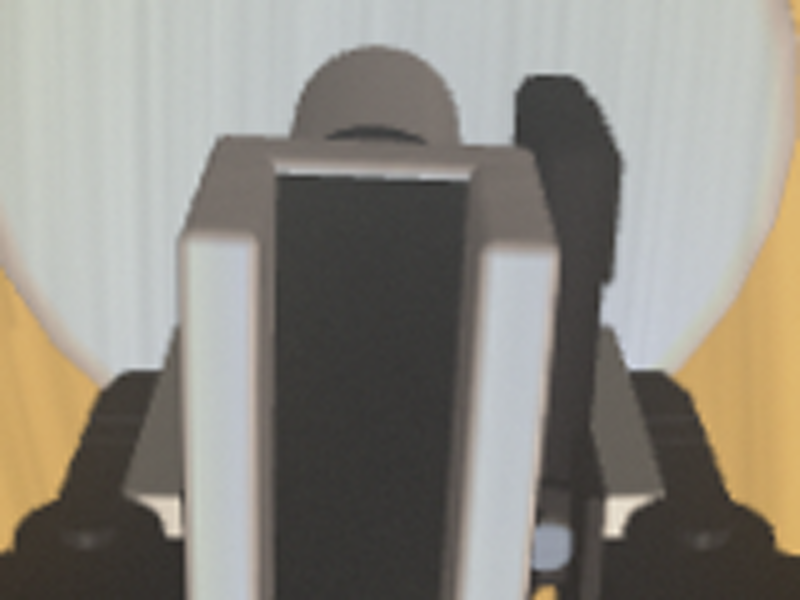

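```bash
python3 - <<'E'
from h import *
import pickle
for k in('w5','w6','w7','w8'):
    a=pickle.load(open(k+'.pkl','rb'));g=cv2.GaussianBlur(a['frame'].astype(np.float32).mean(2),(1,5),1)
    out=[]
    for r in (230,240,250,260,270,280):
        p=g[r]
        def cross(x0,st,thr):
            x=x0
            while (p[x]<thr)==(p[x0]<thr): x+=st
            return x-st+st*(thr-p[x-st])/(p[x]-p[x-st])
        mid=252
        dl,dr=cross(mid,-1,60),cross(mid,1,60)      # slot floor edges
        bl,br=cross(mid,-1,150),cross(mid,1,150)    # prong inner top edges
        ol=cross(int(bl)-5,-1,120);orr=cross(int(br)+6,1,120)
        out.append([r,br-bl,(br+bl)/2,dr-dl,(dl+dr)/2,orr-ol])
    print(k,np.round(a['origin'],1));print(np.round(out,1))
    # rows of front edge: prong column & slot floor column
    for x in (int(bl)-7,int(br)+7,252): print(x,g[180:226,x].astype(int).tolist())
E
```

```text
w5 [537.  -58.4 199.2]
[[230.   45.1 239.4 257.3 161.3 252.7]
 [240.   44.6 239.7  13.4 249.3 226.6]
 [250.   43.8 240.   26.2 246.2  73.4]
 [260.   43.2 240.3  33.5 242.7  72.5]
 [270.   42.4 240.6  33.4 242.6  77.9]
 [280.   41.7 241.   32.7 243.1  69.5]]
213 [201, 201, 201, 201, 202, 201, 201, 201, 202, 202, 202, 201, 201, 201, 200, 198, 187, 160, 131, 116, 112, 112, 112, 112, 113, 113, 113, 113, 113, 112, 112, 112, 112, 112, 114, 117, 126, 141, 160, 177, 190, 195, 197, 197, 197, 197]
268 [195, 195, 195, 195, 195, 195, 195, 195, 195, 195, 195, 195, 195, 195, 194, 190, 176, 149, 124, 113, 112, 112, 111, 112, 112, 112, 112, 111, 111, 110, 110, 110, 110, 109, 110, 114, 124, 140, 158, 176, 189, 195, 197, 197, 197, 197]
252 [196, 196, 196, 196, 195, 190, 174, 145, 123, 116, 115, 115, 115, 115, 115, 114, 113, 112, 112, 113, 118, 128, 146, 157, 140, 99, 73, 67, 67, 66, 66, 65, 65, 64, 64, 64, 64, 64, 63, 63, 62, 61, 61, 61, 61, 61]
w6 [536.9 -58.4 223.4]
[[230.   45.1 239.7 222.8 178.8 217.7]
 [240.   44.5 239.9   1.9 251.9 187.9]
 [250.   43.8 240.3  23.8 247.5  73.7]
 [260.   43.  240.
[... 1955 characters left out ...]
  32.8 251.2  76.5]]
223 [200, 200, 200, 200, 200, 200, 200, 200, 200, 200, 200, 200, 200, 200, 199, 196, 183, 158, 130, 113, 109, 109, 111, 112, 112, 112, 112, 112, 111, 111, 111, 111, 111, 111, 114, 123, 137, 155, 171, 184, 191, 193, 193, 193, 194, 194]
279 [194, 193, 193, 193, 193, 193, 193, 192, 192, 192, 192, 192, 191, 191, 191, 191, 190, 185, 167, 138, 118, 111, 110, 109, 109, 109, 110, 111, 110, 110, 109, 109, 109, 108, 108, 107, 110, 118, 133, 153, 172, 188, 197, 200, 200, 200]
252 [124, 113, 111, 110, 110, 109, 110, 110, 110, 110, 110, 110, 110, 108, 98, 83, 74, 81, 95, 106, 112, 121, 136, 149, 144, 114, 81, 67, 64, 64, 64, 63, 63, 63, 63, 62, 61, 60, 60, 61, 61, 60, 59, 59, 58, 58]
```

```bash
python3 - <<'E'
from h import *
import pickle
for k,dz in(('w5',0),('w8',23.7)):
    a=pickle.load(open(k+'.pkl','rb'));g=a['frame'].astype(np.float32).mean(2)
    o={'w5':((239.4,230),(241,280)),'w8':((253.3,230),(251.5,280))}[k]
    P=[wplane(a,p,118+dz)[:2] for p in o];Y=(P[0]-P[1]);Y/=np.hypot(*Y);X=np.array([Y[1],-Y[0]])
    print(k,'stand yaw',np.degrees(np.arctan2(X[1],X[0])),'tool y yaw',2*np.degrees(np.arctan2(*get_state()['orientation'][[1,0]]))-90)
    if k=='w8':
        for r in (196,200,204,208,212,216,220,224,228,232,240,250,256):
            row=g[r];x=297
            # right edge of dark lever: from inside dark at ~295
            x=int(np.argmin(row[290:300]))+290
            while row[x]<100 and x<330:x+=1
            xe=x-1+(100-row[x-1])/(row[x]-row[x-1])
            q=wplane(a,(xe,r),84+dz)[:2]-P[0];print(r,round(xe,1),'x,y from slot line',round(q@X,1),round(q@Y,1))
E
```

```text
w5 stand yaw -6.529442546900905 tool y yaw -6.719941822948556
w8 stand yaw -8.9344931972326 tool y yaw -6.719941822948556
196 301.1 x,y from slot line 18.9 0.7
200 303.1 x,y from slot line 19.8 -0.9
204 303.5 x,y from slot line 20.2 -2.7
208 303.2 x,y from slot line 20.2 -4.4
212 302.9 x,y from slot line 20.2 -6.2
216 302.4 x,y from slot line 20.2 -8.0
220 302.2 x,y from slot line 20.3 -9.8
224 301.8 x,y from slot line 20.3 -11.6
228 299.5 x,y from slot line 19.4 -13.5
232 299.3 x,y from slot line 19.5 -15.4
240 303.0 x,y from slot line 21.5 -19.1
250 318.1 x,y from slot line 28.8 -23.9
256 320.5 x,y from slot line 30.3 -26.9
```

The lever's outer face is at x ≈ 20.2 mm along its whole length, so it is fully closed. I'll use the last view to check the phone in the dock and the stand.

```bash
python3 - <<'E'
from h import *
c=cam('scene')['frame'];s=get_state();print(s['t'],np.round(s['position'],1),s['wrist_force'].round(1),s['opening']*85.4)
cv2.imwrite('pics/f.png',cv2.resize(c[100:270,170:400],(800,591),interpolation=cv2.INTER_CUBIC))
E
```

```text
15.15 [ 526.5 -132.3  252.9] [-0.6  5.2 -1.2] 32.14308027867651
```

View pics/f.png

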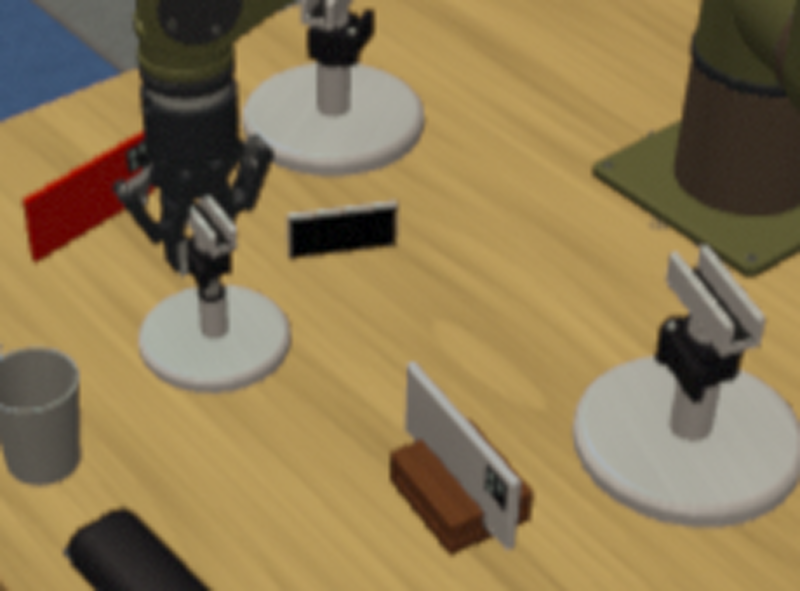

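The phone is standing in the dock slot at (465,460). The stand's leg is raised and still gripped at (210,250). Handing in.

```bash
python3 -c "
from cell import *
print(hand_in())"
```

```text
the job is handed in; nothing more can be done
None
```

The job is done and handed in at about 15 s of robot time. I lifted the phone out of the small stand and stood it on the same long edge in the dock slot. Then I pinched the leg at 20 N near the lever pin so the lever stayed open, raised it 24 mm, and squeezed the lever shut at 120 N. The gripper is still holding that squeeze.

**Last checks**
- **Phone:** the last scene image shows it upright in the dock slot.
- **Lever:** its outer face measures parallel to the head, at about x = 20.2 mm (20.5 mm nominal), so it is closed. It was still open after the lift.
- **Height:** the wrist camera rose 23.7 mm against the 24 mm asked, and the head did not slip in the grip (within about 0.2 mm). I could not see the ring mark directly, so the height comes from arm travel.
- **Forces:** the wrist readings stayed within about 14 N, and the pose was steady before hand-in.

**Checks that disagreed**
- The gripper reads about 32 mm open instead of 34.5 mm, probably because the fingers flex at 120 N.
- The squeeze turned the stand about 2.4° under the grip.

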